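Snap the torch into its charging cradle

TASK

Put the torch from the wooden rest back into its charging cradle: press it down sideways into both spring clips until it is fully home, with its tail plug still clear of the socket, then slide it lengthwise in the clips into the socket until the plug has pushed the sprung contact pin inside it fully in, and let go. Press gently - feel for the clips giving way and for the plug coming up against its stop, and do not force either - and leave the mug, bowl and jar as they stand.

Things in the scene. Friction and masses are not known exactly. Their poses are not given: they have to be found in the camera images.
- torch: Metal torch, 226 mm long, 0.13 to 0.23 kg, lying level in the two notches of the wooden rest at the start. Origin on its axis at the place to grip (five dark rings); x axis from tail to head. Plain barrel of 26 mm diameter from x = -84 to +80 mm, thicker head (up to 38 mm) from x = +80 to +120 mm, thin tail plug of 16 mm diameter from x = -106 to -84 mm.
- torch_tail (a point): Centre of the torch's tail plug end face, on the axis at x = -106 mm of the torch.
- torch_head (a point): Centre of the torch's front lens, on the axis at x = +120 mm of the torch.
- cradle: Charging cradle, fixed: grey board 270 x 70 x 12 mm with two spring-steel C clips that open upwards and a black socket at its -x end. Origin on the table, 14 mm nearer the socket than the midpoint between the clips; z up, x along the board away from the socket. The torch lies in it along x, head towards +x. Pushing it down into both clips at once takes about 7 to 12 N, then they pull it onto hard pads; sliding it in the clips takes about 3 to 8 N.
- clip_tail (a point): Middle of the clip next to the socket: where the torch's axis passes when seated, 48 mm above the table, at cradle x = -41 mm. Each clip is 14 mm wide; its two jaws are sprung strips with flared tips, 30 mm apart at the top (67 mm above the table) and 17 mm at the throat (58 mm above it). The barrel first touches the flares with its axis about 70 mm above the table.
- clip_head (a point): Middle of the other, like clip, at cradle x = +69 mm, 48 mm above the table. The room between the two clips is 96 mm long, for the fingers; the board below it is 12 mm thick.
- home (a point): The torch's origin ends between this point and 14 mm from it towards cradle +x, as deep as the contact is set. It is over the cradle origin, 48 mm above the table. While snapping in, the torch's origin must be 22 to 34 mm from here towards cradle +x: nearer, the plug would hit the socket's hood, farther, the barrel would miss the clip next to the socket.
- socket: Black charging socket on the cradle, fixed: a hooded opening 22 mm wide and high that faces cradle +x, its mouth 20 mm from the origin along x. x axis points out of it (cradle +x), z up. Origin on the torch's seated axis, 48 mm above the table: the deepest place the plug's end face can ever reach. Inside sits a hard depth stop with a contact pin, set at a different, unmeasured depth each time.
- contact (a joint): How far the sprung contact pin in the socket is pressed in: 0 = out, 0.002 m = fully in, against the hard stop (about 1 to 2 N; the clips' grip is enough to keep it pressed after release). With the pin fully in, the plug's end face is 0 to 14 mm from the socket's origin: hidden under the hood, it must be found by feel, as a steep rise of force above the steady drag of the clips.
- rest: Wooden display rest, fixed to the table: a board 180 x 70 x 12 mm with two V notches 12 mm wide at x = -62 and +50 mm that hold the torch's axis 50 mm above the table, along the rest's x axis. Origin under its centre on the table. Between the notches there is free room of 100 mm for the fingers.
- mug: White mug, 82 mm across, 95 mm high, near the far edge: leave it. Origin at the centre of its foot.
- bowl: White bowl, 120 mm across, 55 mm high: leave it. Origin at the centre of its foot.
- jar: Closed glass jar, 70 mm across, 110 mm high: leave it. Origin at the centre of its foot.

How it is judged:
By the outcome, as a careful person would: the job done as asked, in the order asked, and still so for the second after the job is handed in, with the robot touching nothing.
It also fails if it takes over 67 s, if anything falls off the work surface, if the arm or the gripper's body presses on something with over 40 N, if the wrist force passes 120 N, or if a joint passes its speed limit or range.

ROBOT

A 6-joint arm with a two-finger parallel gripper is mounted at the origin on the work surface. World frame = base frame: x ahead of the robot, y to its left, z up, the work surface at z = 0. Lengths are in m, angles in rad, forces in N, time in s.
With the tool pointing down it reaches from about 0.4 to 0.825 m from the base axis. Payload 7 kg.
Tool frame: the origin (TCP) lies on the centre line of the jaws, within the pads' length; the fingertips stand arm.tip_reach ahead of it and the grasp point (between the pads) lies 5 mm behind it (arm.tip_reach is the distance from the TCP to the fingertips, in m); z points along the fingers, y is the line along which they close (so a half turn about z gives the same grasp; the last joint's range is limited). The gripper opens to 88 mm and grips with 3 to 60 N. Pads are 19 mm wide; open, the fingers measure 130 mm over their backs; the gripper's body (78 mm by 193 mm) begins 47 mm behind the grasp point.
Start: joints at [-0.998, 0.359, 0.012, 0, -1.224, -0.288], TCP at [0.19, -0.648, 0.241] pointing down, gripper open.
Joint ranges: [-3.07, 3.07], [-1.43, 2.12], [-1.02, 1.25], [-3.03, 1.67], [-3.05, -0], [-3.03, 3.03]. Speed limits (rad/s): [2.39, 2.39, 3.01, 3.14, 3.14, 3.14].

INTERFACE

Orientations are given as [roll, pitch, yaw] about the fixed x, y, z axes, in that order (R = Rz(yaw) Ry(pitch) Rx(roll)).
In Python, from station import status, optics, order, arm gives the robot as it stands. The module is installed in compiled form; this text tells all that it offers.
- The arm moves only by the shell command python3 -m jog 'ROWS' [FORCE]. ROWS is JSON, a list of rows, each a list of 3 entries, a list of its own where there are three numbers: the gripper command: -1 is shut, 1 is fully open, values between are in proportion, then the shift along the tool's x, y, z in mm, then the turn about the tool's z in rad. A call has 1 to 20 rows; each row is the pose to reach, as a shift and turn from the pose commanded when the call began, along the tool's axes at that moment; what a row does not reach only later rows make up. A row lasts 1/8 s, in which the tool goes at most 62.5 mm and 10.7 degrees, less where a joint would pass 70% of its speed; a pose out of reach is approached as far as the arm can. A call with a gripper value outside its range is refused whole. The fingers move at their own pace and stop on an object; FORCE is the grip in N (left out, the last holds). Time passes only in rows, so rows that repeat a pose let the fingers close. It gives the time, the measured TCP pose, the force, the opening and the grip force at its end, in the units of the state.
- status.get_state(): the state, without advancing time (a new reading comes with each control period).
- optics.grab_frame(name): name is "scene" or "top" or "wrist"; returns a dict with "color" (384x512x3 uint8, red, green, blue), "mtx" (3x3 intrinsics, pixels), "cam_to_world" (4x4, takes a point from camera to world coordinates). Camera axes: x right, y down, z forward; pixel columns grow to the right and rows downward; lengths in m; the calibration is good to about 2 mm. The wrist camera is an equidistant fisheye: a pixel r from the principal point sees the ray r / f radians off the axis. A picture is of the moment at which its call begins. There is no depth.
- order.job_done(): hands the job in; it is judged then, once.
The state is a dict: "t": time; "q": joint angles; "qd": joint speeds; "joint_efforts": joint torques, N m; "eef_pos": TCP position; "ee_rot": TCP orientation; "force": force on the tool from outside, world axes, zero at the start; "moment": the same for the moment, N m; "width": finger opening in m; "gripper_force": force on a finger pad.
Only numpy, scipy, OpenCV 4.12 (cv2) and the standard library are available. Lean on these libraries where they do the work, as an engineer would, in place of code of your own. Each camera call takes 0.05 s, during which the arm holds its last target. There are 200 camera calls.

## Working session

There is one attempt and no reset: what is moved stays moved. The work goes in short steps, Python scripts to look and compute and a shell command to move; the robot and the scene stay as the last step left them, time stands still between calls to the robot, and variables do not carry over. Pictures are saved under pics/ and viewed, at most 10 in all, crops included, and the job is handed in when it is done.

```bash
mkdir -p pics
python3 - <<'E'
from station import status, optics, arm
import cv2, numpy as np
print(status.get_state()); print(arm.tip_reach)
for n in ("top","scene"):
    f=optics.grab_frame(n); cv2.imwrite(f"pics/{n}0.png",cv2.resize(f["color"][:,:,::-1],(800,600),interpolation=cv2.INTER_CUBIC))
    print(n,f["mtx"].tolist(),f["cam_to_world"].round(4).tolist())
E
```

```text
{'t': 0.0, 'q': array([-9.97907178e-01,  3.59414004e-01,  1.10527686e-02, -3.38726995e-04,
       -1.22412485e+00, -2.88089665e-01]), 'qd': array([-5.62031737e-04,  8.45256733e-04,  9.95288746e-05,  4.45864337e-04,
       -9.02037768e-05, -3.78073124e-04]), 'joint_efforts': array([ 1.24765243e-04, -5.82720459e+01,  2.93067491e+01,  6.99736297e+00,
        6.94264789e-03, -1.13018880e-04]), 'eef_pos': array([ 0.18947976, -0.64736326,  0.23960455]), 'ee_rot': array([ 3.13988206e+00, -1.74841101e-04, -2.85690838e+00]), 'force': array([-0.32946957,  0.05805692, -0.32999848]), 'moment': array([ 0.00663164,  0.00807304, -0.03851273]), 'gripper_force': 0.0, 'width': 0.08759156852262362}
0.014
top [[384.47293384763464, 0.0, 257.3386140943481], [0.0, 384.47293384763464, 191.20687691343045], [0.0, 0.0, 1.0]] [[-0.0097, -0.9878, 0.1556, 0.4804], [-0.9999, 0.0079, -0.0121, 0.0151], [0.0108, -0.1557, -0.9877, 0.9672], [0.0, 0.0, 0.0, 1.0]]
scene [[471.073211587241, 0.0, 250.1666218275894], [0.0, 471.073211587241, 188.2185825994357], [0.0, 0.0, 1.0]] [[-0.528, 0.5427, -0.6532, 1.4691], [0.849, 0.3178, -0.4223, 0.5386], [-0.0216, -0.7775, -0.6285, 0.8625], [0.0, 0.0, 0.0, 1.0]]
```

View pics/top0.png

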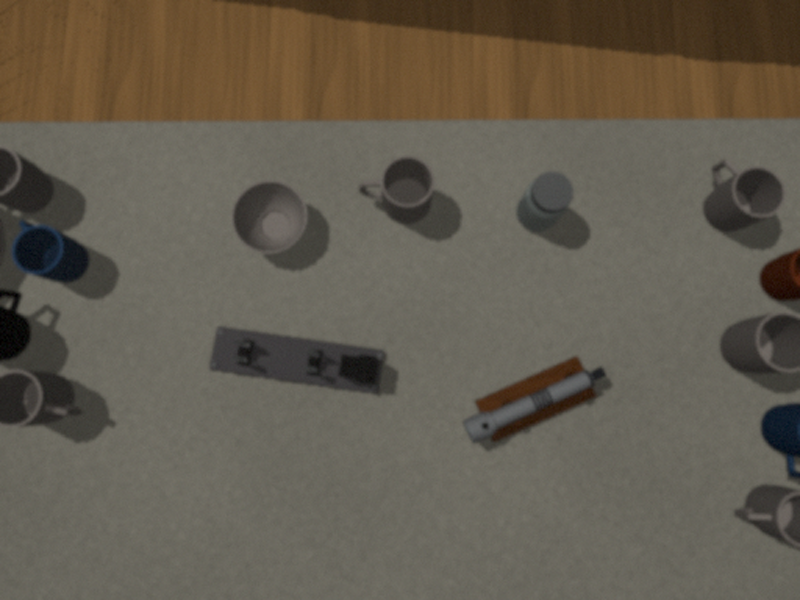

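View pics/scene0.png

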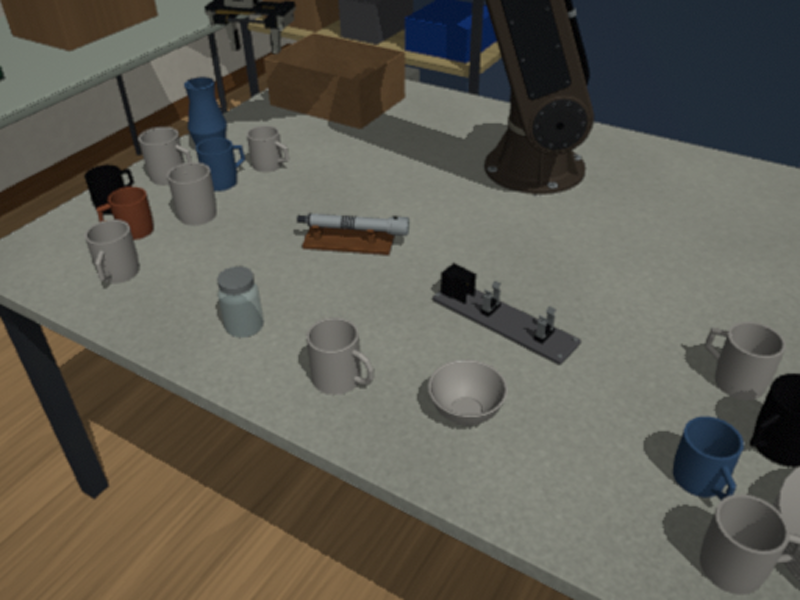

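The top view shows the torch with its tail at (604,374), rings (541,399) and head (470,430). The cradle has its socket at (360,370) and clips at (316,362) and (246,352), so cradle +x is towards world +y. I'll enlarge both for accuracy.

Run:
```python
from station import optics
import cv2, numpy as np
f=optics.grab_frame("top")["color"][:,:,::-1]
a=f[200:260,130:260]; b=f[225:285,290:420]
g=lambda i:cv2.convertScaleAbs(cv2.resize(i,None,fx=5,fy=5,interpolation=cv2.INTER_CUBIC),alpha=2)
cv2.imwrite("pics/top1.png",np.vstack([g(a),g(b)])[:600])
f=optics.grab_frame("scene")["color"][:,:,::-1]
a=f[130:165,185:285]; b=f[163:235,270:375]
g=lambda i:cv2.convertScaleAbs(cv2.resize(i,None,fx=5.4,fy=5.4,interpolation=cv2.INTER_CUBIC),alpha=2)
a,b=g(a),g(b); a=cv2.copyMakeBorder(a,0,0,0,b.shape[1]-a.shape[1],0)
cv2.imwrite("pics/scene1.png",np.vstack([a,b]));print(a.shape,b.shape)
```

```text
(189, 567, 3) (389, 567, 3)
```

View pics/top1.png

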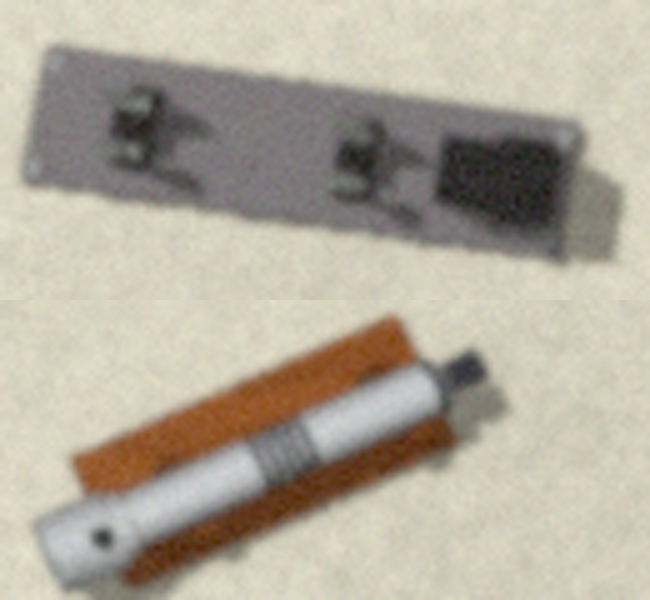

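View pics/scene1.png

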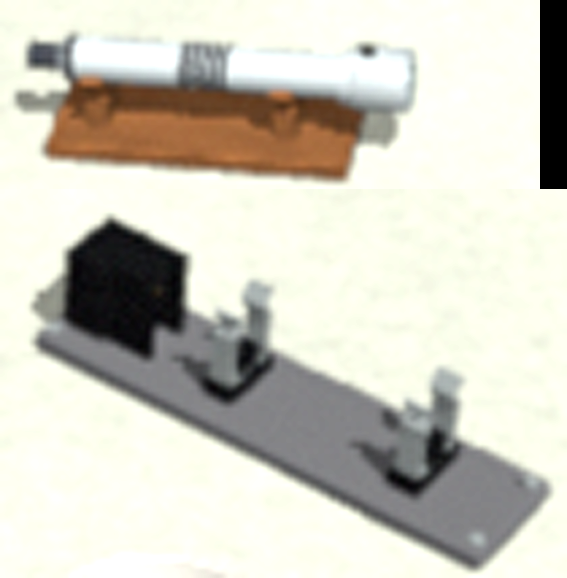

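The enlarged crops show the board corners, clip tips and torch ends clearly. I'll fit poses to these pixels.

```bash
cat > h.py <<'E'
import numpy as np
from scipy.optimize import least_squares
from station import optics, status
def cam(n):
    f=optics.grab_frame(n); return f["mtx"],f["cam_to_world"],n
def proj(c,P):
    K,T,n=c; p=(np.asarray(P)-T[:3,3])@T[:3,:3]
    if n=="wrist":
        r=np.hypot(p[:,0],p[:,1])+1e-12; th=np.arctan2(r,p[:,2]); s=th/r
        return np.c_[p[:,0]*s*K[0,0]+K[0,2],p[:,1]*s*K[1,1]+K[1,2]]
    return np.c_[p[:,0]/p[:,2]*K[0,0]+K[0,2],p[:,1]/p[:,2]*K[1,1]+K[1,2]]
def w(P,v):
    P=np.asarray(P,float);c,s=np.cos(v[2]),np.sin(v[2])
    return np.c_[v[0]+c*P[:,0]-s*P[:,1],v[1]+s*P[:,0]+c*P[:,1],P[:,2]]
E
python3 - <<'E'
from h import *
t,s=cam("top"),cam("scene")
ta=lambda L:np.array(L)/5+[130-.4,200-.4]; tb=lambda L:(np.array(L)-[0,300])/5+[290-.4,225-.4]
sa=lambda L:np.array(L)/5.4+[185-.4,130-.4]; sb=lambda L:(np.array(L)-[0,189])/5.4+[270-.4,163-.4]
tt=tb([(478,367),(282,450),(52,560)]); ts=sa([(30,53),(203,65),(411,79)])
TP=[(-.106,0,.05),(0,0,.05),(.12,0,.05)]
f=lambda v:np.r_[proj(t,w(TP,v))-tt,proj(s,w(TP,v))-ts].ravel()
r=least_squares(f,[.45,-.25,2.9]);print("torch",r.x,f(r.x).round(1).reshape(-1,2).tolist())
ct=ta([(52,46),(582,122),(563,264),(25,184),(137,130),(361,158)]); cs=sb([(548,490),(475,568),(241,302),(427,395)])
def g(v):
    o=v[3]
    B=[(o+.135,-.035,.012),(o-.135,-.035,.012),(o-.135,.035,.012),(o+.135,.035,.012),(.069,0,.067),(-.041,0,.067)]
    S=[B[0],B[3],B[5],B[4]]
    return np.r_[proj(t,w(B,v))-ct,proj(s,w(S,v))-cs].ravel()
for y in (1.5,-1.5):
    r=least_squares(g,[.5,.2,y,0]);print("cradle",r.x,r.cost,g(r.x).round(1).reshape(-1,2).tolist())
E
```

```text
torch [ 0.47016854 -0.20378134  1.97479365] [[0.8, -0.9], [-0.0, 0.7], [-0.2, -0.4], [-0.0, -0.1], [0.8, -0.1], [0.2, -0.1]]
cradle [ 0.53662205  0.17633498  1.42021077 -0.0070488 ] 410.8469047638509 [[-0.7, -0.6], [0.7, -0.5], [0.3, -0.6], [-0.6, -0.2], [-2.5, -1.7], [-0.6, -0.6], [-12.8, 11.9], [14.3, -16.8], [-1.3, -2.2], [-0.8, -3.1]]
cradle [ 0.53662204  0.17633498  1.4202105  -0.00704879] 410.8469047639941 [[-0.7, -0.6], [0.7, -0.5], [0.3, -0.6], [-0.6, -0.2], [-2.5, -1.7], [-0.6, -0.6], [-12.8, 11.9], [14.3, -16.8], [-1.3, -2.2], [-0.8, -3.1]]
```

Run:
```python
from h import *
t,s=cam("top"),cam("scene")
ta=lambda L:np.array(L)/5+[130-.4,200-.4]
sb=lambda L:(np.array(L)-[0,189])/5.4+[270-.4,163-.4]
ct=ta([(52,46),(582,122),(563,264),(25,184),(137,130),(361,158)]); cs=sb([(475,560),(548,490),(241,302),(427,395)])
def g(v):
    o=v[3]
    B=[(o+.135,-.035,.012),(o-.135,-.035,.012),(o-.135,.035,.012),(o+.135,.035,.012),(.069,0,.067),(-.041,0,.067)]
    S=[B[0],B[3],B[5],B[4]]
    return np.r_[proj(t,w(B,v))-ct,proj(s,w(S,v))-cs].ravel()
r=least_squares(g,[.5,.2,1.4,0],loss="soft_l1");print("cradle",r.x,r.cost,g(r.x).round(1).reshape(-1,2).tolist())
```

```text
cradle [ 0.53602996  0.17643797  1.41291621 -0.0075299 ] 10.659266346544452 [[-0.4, -0.7], [0.8, 0.2], [0.3, 0.1], [-0.5, -0.3], [-2.5, -1.7], [-0.7, -0.3], [0.4, -1.2], [0.6, -2.4], [-1.2, -2.4], [-0.8, -3.1]]
```

```bash
cat >> h.py <<'E'
def rows(pos,yaw):
    s=status.get_state(); from scipy.spatial.transform import Rotation as R
    M=R.from_euler("xyz",s["ee_rot"]).as_matrix()
    d=(np.asarray(pos)-s["eef_pos"])@M*1000
    a=yaw-np.arctan2(M[1,0],M[0,0]); a=(a+np.pi)%(2*np.pi)-np.pi
    print("t",round(s["t"],2),"shift mm",d.round(1),"turn",round(-a,4),"eef",s["eef_pos"].round(4),"rot",s["ee_rot"].round(4),"F",s["force"].round(2),"w",round(s["width"],4))
E
python3 - <<'E'
from h import *
rows([.47,-.204,.24],-1.167)
rows([.536,.19,.26],-1.729)
E
```

```text
t 0.4 shift mm [-393.8  347.1    0.5] turn -1.6898 eef [ 0.1896 -0.6478  0.2404] rot [ 3.1413 -0.     -2.8568] F [-0.18 -0.05 -0.  ] w 0.0874
t 0.4 shift mm [-567.8  706.7  -19.4] turn -1.1278 eef [ 0.1896 -0.6478  0.2404] rot [ 3.1413 -0.     -2.8568] F [-0.18 -0.05 -0.  ] w 0.0874
```

```bash
python3 -m jog '[[1,[-394,347,0],-1.69],[1,[-394,347,0],-1.69],[1,[-394,347,0],-1.69],[1,[-394,347,0],-1.69],[1,[-394,347,0],-1.69],[1,[-394,347,0],-1.69],[1,[-394,347,0],-1.69],[1,[-394,347,0],-1.69],[1,[-394,347,0],-1.69],[1,[-394,347,0],-1.69],[1,[-394,347,0],-1.69],[1,[-394,347,0],-1.69],[1,[-394,347,0],-1.69]]'
python3 - <<'E'
from h import *; import cv2
f=optics.grab_frame("wrist"); np.savez("w1.npz",m=f["mtx"],T=f["cam_to_world"])
cv2.imwrite("pics/w1.png",cv2.convertScaleAbs(cv2.resize(f["color"][:,:,::-1],(800,600),interpolation=cv2.INTER_CUBIC),alpha=1.6))
print(f["cam_to_world"].round(3).tolist(),f["mtx"].tolist())
rows([.536,.19,.26],-1.729)
E
```

```text
t: 2.02
eef_pos: [0.4698, -0.2048, 0.2406]
ee_rot: [-3.142, -0.0, -1.169]
force: [-0.5, -0.4, -0.5]
width: 0.0875
gripper_force: 0.0
[[-0.921, -0.373, -0.115, 0.499], [-0.39, 0.88, 0.272, -0.279], [-0.0, 0.295, -0.955, 0.385], [0.0, 0.0, 0.0, 1.0]] [[297.3186396354542, 0.0, 256.45752776192035], [0.0, 297.3186396354542, 190.21441266866572], [0.0, 0.0, 1.0]]
t 2.08 shift mm [-337.3 -215.3  -19.4] turn 0.5605 eef [ 0.4699 -0.2047  0.2406] rot [-3.1415 -0.     -1.1685] F [0.65 0.8  0.52] w 0.0873
```

View pics/w1.png

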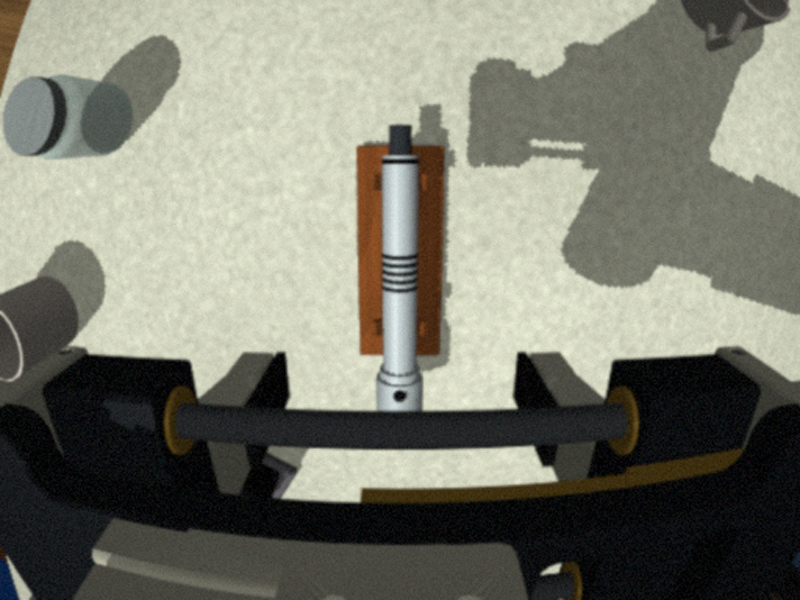

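Wrist view: the torch axis runs along column ~400, with the plug end at row 126, the plug/barrel step at 157, ring centre at 273 and head step at 374. Next I'll look at the cradle.

```bash
python3 -m jog '[[1,[-348,-215,-20],0.56],[1,[-348,-215,-20],0.56],[1,[-348,-215,-20],0.56],[1,[-348,-215,-20],0.56],[1,[-348,-215,-20],0.56],[1,[-348,-215,-20],0.56],[1,[-348,-215,-20],0.56],[1,[-348,-215,-20],0.56],[1,[-348,-215,-20],0.56],[1,[-348,-215,-20],0.56],[1,[-348,-215,-20],0.56]]'
python3 - <<'E'
from h import *; import cv2
f=optics.grab_frame("wrist"); np.savez("w2.npz",m=f["mtx"],T=f["cam_to_world"])
c=f["color"][60:270,156:366,::-1]
cv2.imwrite("pics/w2.png",cv2.convertScaleAbs(cv2.resize(c,(600,600),interpolation=cv2.INTER_CUBIC),alpha=1.8))
d=np.load("w1.npz"); c=(d["m"],d["T"],"wrist")
P=[(-.106,0,.056),(-.084,0,.063),(0,0,.063),(.08,0,.063)]
px=(np.array([(400,126),(400,157),(400,273),(399,374)])+.5)/1.5625-.5
g=lambda v:(proj(c,w(P,v))-px).ravel()
r=least_squares(g,[.47,-.2,1.97]);print(r.x,g(r.x).round(1))
E
```

```text
t: 3.45
eef_pos: [0.5312, 0.1993, 0.2608]
ee_rot: [-3.141, 0.0, -1.728]
force: [-0.3, 1.1, -0.1]
width: 0.0876
gripper_force: 0.0
[ 0.46833475 -0.20233068  1.96748401] [ 0.1 -0.8  0.  -0.8 -0.3  1.   0.2  0.8]
```

View pics/w2.png

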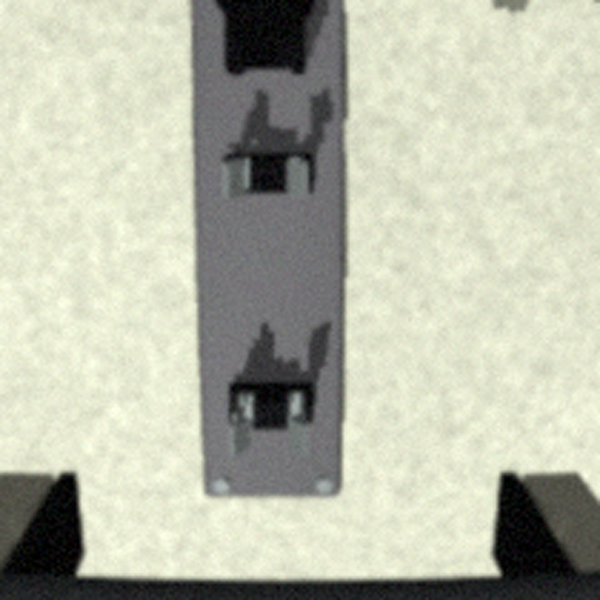

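The head-side board end has its corners at (205,495) and (341,494), with the clips centred at about (269,173) and (271,405). The socket mouth is centred at column ~267.

Run:
```python
from h import *
d=np.load("w2.npz"); c=(d["m"],d["T"],"wrist")
q=lambda L:(np.array(L,float)+.5)/2.857-.5+[156,60]
px=q([(205,495),(341,494),(269,173),(271,405)]); E=q([(193.5,0),(346,0),(199,250),(344.5,250)])
t=cam("top"); ct=np.array([(52,46),(582,122),(563,264),(25,184)])/5+[130-.4,200-.4]
def g(v,full=1,parts=False):
    o=v[3]; z=.03
    B=[(o+.135,.035,.012),(o+.135,-.035,.012),(-.041,0,z),(.069,0,z)]
    a=(proj(c,w(B,v))-px)*[[1,1],[1,1],[1,.5],[1,.5]]
    # which side is left?
    e=[]
    for (u,r),sg in zip(E,(1,-1,1,-1)):
        L=proj(c,w([(k,sg*.035,.012) for k in np.linspace(-.2,.13,60)],v)); i=np.argsort(L[:,1])
        e.append(np.interp(r,L[i,1],L[i,0])-u)
    T=proj(t,w([(o+.135,-.035,.012),(o-.135,-.035,.012),(o-.135,.035,.012),(o+.135,.035,.012)],v))-ct
    return np.r_[a.ravel(),e,full*T.ravel()]
for full in (0,.5,1):
    r=least_squares(g,[.536,.176,1.413,-.0075],args=(full,),loss="soft_l1");print(full,r.x.round(4),g(r.x,1).round(1))
v=r.x; b=least_squares(lambda v:g(v,.5),[.536,.176,1.413,-.0075]).x
for P in [(-.041,.015,.067),(-.041,-.015,.067),(.069,.015,.067),(.069,-.015,.067)]:
    print(P,((proj(c,w([P],b))-[156,60]+.5)*2.857).round(0))
rows([.4683,-.2023,.12],1.9675-np.pi)
```

```text
0 [ 0.5351  0.1822  1.4135 -0.0124] [ 47.5  -0.1 -48.    0.2   0.1  -0.4  -0.1   0.5  53.7 -53.7  51.2 -52.1
  -0.8   0.    0.5   0.9  -0.1   0.7  -0.9   0.4]
0.5 [ 0.5353  0.1822  1.4157 -0.0125] [ 47.6  -0.2 -47.9   0.2  -0.1  -0.4  -0.1   0.5  53.3 -54.1  51.1 -52.2
  -0.8   0.    0.5   0.7   0.    0.5  -0.9   0.4]
1 [ 0.5356  0.1822  1.4174 -0.0127] [ 47.5  -0.4 -48.    0.1  -0.5  -0.4  -0.3   0.5  52.9 -54.5  50.9 -52.4
  -0.7   0.    0.6   0.4   0.2   0.3  -0.8   0.4]
(-0.041, 0.015, 0.067) [[305. 176.]]
(-0.041, -0.015, 0.067) [[230. 177.]]
(0.069, 0.015, 0.067) [[305. 437.]]
(0.069, -0.015, 0.067) [[235. 437.]]
t 3.55 shift mm [406.8  -0.7 140.7] turn -0.5539 eef [0.5312 0.1996 0.2608] rot [-3.1413e+00  3.0000e-04 -1.7280e+00] F [ 0.1  -0.08 -0.58] w 0.0876
```

Run:
```python
from h import *
d=np.load("w2.npz"); c=(d["m"],d["T"],"wrist")
q=lambda L:(np.array(L,float)+.5)/2.857-.5+[156,60]
px=q([(341,494),(205,495),(269,173),(271,405),(268,177.5),(272.5,437)]); E=q([(346,0),(193.5,0),(344.5,250),(199,250)])
def g(v):
    o=v[3]; z=.03
    B=[(o+.135,.035,.012),(o+.135,-.035,.012),(-.041,0,z),(.069,0,z),(-.041,0,.067),(.069,0,.067)]
    a=(proj(c,w(B,v))-px)
    e=[]
    for (u,r),sg in zip(E,(1,-1,1,-1)):
        L=proj(c,w([(k,sg*.035,.012) for k in np.linspace(-.2,.13,60)],v)); i=np.argsort(L[:,1])
        e.append(np.interp(r,L[i,1],L[i,0])-u)
    return np.r_[a.ravel(),e]
r=least_squares(g,[.536,.176,1.413,-.0075]);print(r.x.round(4),g(r.x).round(1))
```

```text
[ 0.5348  0.1824  1.4161 -0.0127] [ 0.4  0.1  0.1 -0.1  0.3 -0.8  0.3  1.1 -0.1 -0.3 -0.7  0.1  0.3 -0.3
  0.6 -0.9]
```

```bash
python3 -m jog '[[1,[407,0,0],-0.5535],[1,[407,0,0],-0.5535],[1,[407,0,0],-0.5535],[1,[407,0,0],-0.5535],[1,[407,0,0],-0.5535],[1,[407,0,0],-0.5535],[1,[407,0,0],-0.5535],[1,[407,0,0],-0.5535],[1,[407,0,60],-0.5535],[1,[407,0,120],-0.5535],[1,[407,0,140],-0.5535],[1,[407,0,140],-0.5535],[1,[407,0,140],-0.5535]]'
python3 - <<'E'
from h import *
rows([.4683,-.2023,.045],1.9675-np.pi)
E
```

```text
t: 5.18
eef_pos: [0.4689, -0.2015, 0.1218]
ee_rot: [-3.14, -0.001, -1.173]
force: [0.1, -0.3, 0.3]
width: 0.0876
gripper_force: 0.0
t 5.17 shift mm [ 0.5  1.  76.8] turn 0.0015 eef [ 0.4689 -0.2015  0.1218] rot [-3.1401e+00 -1.0000e-03 -1.1726e+00] F [ 0.14 -0.3   0.27] w 0.0876
```

```bash
python3 -m jog '[[1,[0,1,50],0],[1,[0,1,76],0],[1,[0,1,76],0],[1,[0,1,76],0],[-1,[0,1,76],0],[-1,[0,1,76],0],[-1,[0,1,76],0],[-1,[0,1,76],0],[-1,[0,1,76],0],[-1,[0,1,76],0],[-1,[0,1,76],0],[-1,[0,1,76],0]]' 45
python3 - <<'E'
from h import *
rows([.4683,-.2023,.045],1.9675-np.pi); print(status.get_state()["gripper_force"])
E
```

```text
t: 6.68
eef_pos: [0.4691, -0.2018, 0.0452]
ee_rot: [-3.138, -0.002, -1.173]
force: [5.2, 2.4, -0.4]
width: 0.0247
gripper_force: 45.0
t 6.67 shift mm [0.1 0.9 0.2] turn 0.0015 eef [ 0.4691 -0.2018  0.0452] rot [-3.1382e+00 -1.6000e-03 -1.1726e+00] F [ 5.24  2.38 -0.41] w 0.0247
44.99276340007782
```

```bash
python3 -m jog '[[-1,[0,0,-10],0],[-1,[0,0,-20],0],[-1,[0,0,-40],0],[-1,[0,0,-70],0],[-1,[0,0,-100],0],[-1,[0,0,-115],0],[-1,[0,0,-115],0],[-1,[0,0,-115],0]]'
python3 - <<'E'
from h import *; import cv2
f=optics.grab_frame("wrist"); np.savez("w3.npz",m=f["mtx"],T=f["cam_to_world"])
cv2.imwrite("pics/w3.png",cv2.convertScaleAbs(cv2.resize(f["color"][:,:,::-1],(800,600),interpolation=cv2.INTER_CUBIC),alpha=1.6))
rows([.5391,.2101,.16],-1.7256)
E
```

```text
t: 7.68
eef_pos: [0.4662, -0.2019, 0.1585]
ee_rot: [3.14, 0.001, -1.174]
force: [0.1, -0.7, -1.4]
width: 0.025
gripper_force: 45.0
t 7.72 shift mm [-351.7 -226.7   -1.7] turn 0.552 eef [ 0.4661 -0.2019  0.1583] rot [ 3.1397e+00  1.2000e-03 -1.1736e+00] F [ 0.08  0.34 -1.45] w 0.025
```

View pics/w3.png

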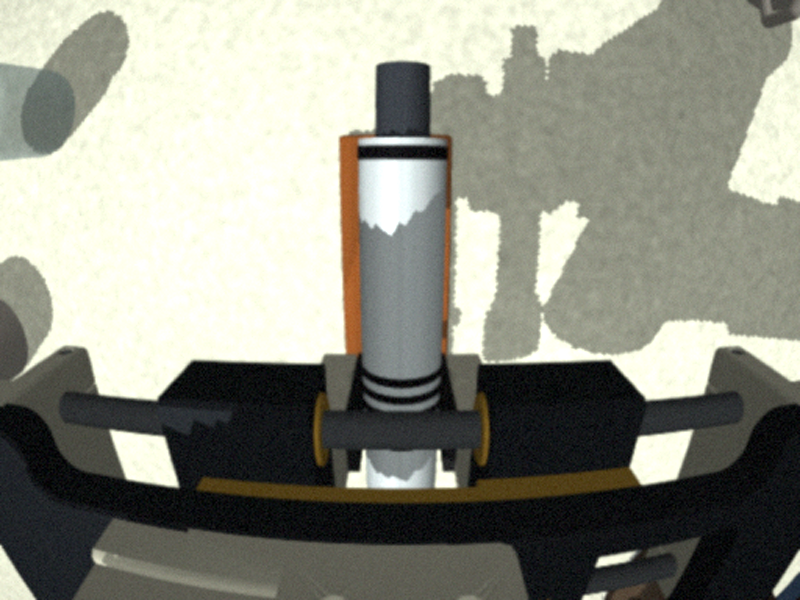

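The torch is held square. The plug end is at (403,64), the barrel step at (402,138) and the barrel edges at columns 358 and 447 there, with the fingers over the rings.

Run:
```python
from h import *
d=np.load("w3.npz"); c=(d["m"],d["T"],"wrist")
px=(np.array([(403,63.5),(402.5,138),(358,150),(447,150),(360.5,340),(443,340)])+.5)/1.5625-.5
s=status.get_state(); p=s["eef_pos"]; yaw=s["ee_rot"][2]
def g(v): # tool frame: offset x,y,yaw,pitch of torch, torch x = -tool x
    dx,dy,da,pi,h=v
    P=np.array([(-.106,0,.008),(-.084,0,.0128)])
    cam_h=.385-.24-.005-h
    P[:,2]+=p[2]+.005+h-pi*P[:,0]
    base=[p[0]+np.cos(yaw)*dx-np.sin(yaw)*dy,p[1]+np.sin(yaw)*dx+np.cos(yaw)*dy,yaw+np.pi+da]
    e=(proj(c,w(P,base))-px[:2]).ravel()
    # silhouettes
    o=[]
    for (u,r),sg in zip(px[2:],(-1,1,-1,1)):
        th=np.arcsin(.013/cam_h); X=np.linspace(-.084,0.02,50)
        L=np.c_[X,0*X+sg*.013*np.cos(th),.013*np.sin(th)+p[2]+.005+h-pi*X]
        q=proj(c,w(L,base)); i=np.argsort(q[:,1]); o.append(np.interp(r,q[i,1],q[i,0])-u)
    return np.r_[e,o, h/.002, pi/.03]
r=least_squares(g,[0,0,0,0,0]);print(r.x.round(4),g(r.x).round(1))
```

```text
[ 0.0008 -0.0016 -0.0045 -0.0061  0.0005] [-0.1 -0.4  0.1  0.4  0.2 -0.2  0.6 -0.6  0.3 -0.2]
```

```bash
python3 - <<'E'
from h import *
rows([.5406,.2107,.16],-1.721)
E
python3 -m jog '[[-1,[-352,-229,0],0.547],[-1,[-352,-229,0],0.547],[-1,[-352,-229,0],0.547],[-1,[-352,-229,0],0.547],[-1,[-352,-229,0],0.547],[-1,[-352,-229,0],0.547],[-1,[-352,-229,0],0.547],[-1,[-352,-229,0],0.547],[-1,[-352,-229,0],0.547],[-1,[-352,-229,30],0.547],[-1,[-352,-229,60],0.547],[-1,[-352,-229,73],0.547],[-1,[-352,-229,73],0.547],[-1,[-352,-229,73],0.547],[-1,[-352,-229,73],0.547],[-1,[-352,-229,73],0.547]]'
python3 - <<'E'
from h import *
rows([.5406,.2107,.0645],-1.721)
E
```

```text
t 7.72 shift mm [-351.7 -228.3   -1.7] turn 0.5474 eef [ 0.4661 -0.2019  0.1583] rot [ 3.1397e+00  1.2000e-03 -1.1736e+00] F [ 0.08  0.34 -1.45] w 0.025
t: 9.72
eef_pos: [0.5422, 0.2114, 0.0873]
ee_rot: [-3.141, 0.001, -1.72]
force: [1.0, -0.3, -1.2]
width: 0.0251
gripper_force: 45.0
t 9.72 shift mm [ 1.   1.5 22.8] turn 0.0008 eef [0.5422 0.2114 0.0873] rot [-3.1407e+00  1.0000e-03 -1.7202e+00] F [ 0.98 -0.26 -1.16] w 0.0251
```

```bash
python3 -m jog '[[-1,[1,1.5,5],0],[-1,[1,1.5,10],0],[-1,[1,1.5,15],0],[-1,[1,1.5,15],0],[-1,[1,1.5,15],0],[-1,[1,1.5,15],0]]'
python3 - <<'E'
from h import *; import cv2
rows([.5406,.2107,.0645],-1.721)
f=optics.grab_frame("wrist")["color"][20:240,176:336,::-1]
s=optics.grab_frame("scene")["color"][150:260,255:400,::-1]
g=lambda i,k:cv2.convertScaleAbs(cv2.resize(i,None,fx=k,fy=k,interpolation=cv2.INTER_CUBIC),alpha=1.9)
a,b=g(f,2.7),g(s,2.5); print(a.shape,b.shape)
b=cv2.copyMakeBorder(b,0,a.shape[0]-b.shape[0],0,0,0); cv2.imwrite("pics/c4.png",np.hstack([a,b]))
E
```

```text
t: 10.48
eef_pos: [0.5404, 0.2105, 0.0717]
ee_rot: [-3.141, 0.0, -1.72]
force: [-1.0, 0.5, -0.8]
width: 0.0249
gripper_force: 45.0
t 10.47 shift mm [-0.2 -0.2  7.2] turn 0.0007 eef [0.5404 0.2105 0.0717] rot [-3.1414e+00  2.0000e-04 -1.7203e+00] F [-1.04  0.55 -0.76] w 0.0249
(594, 432, 3) (275, 362, 3)
```

View pics/c4.png

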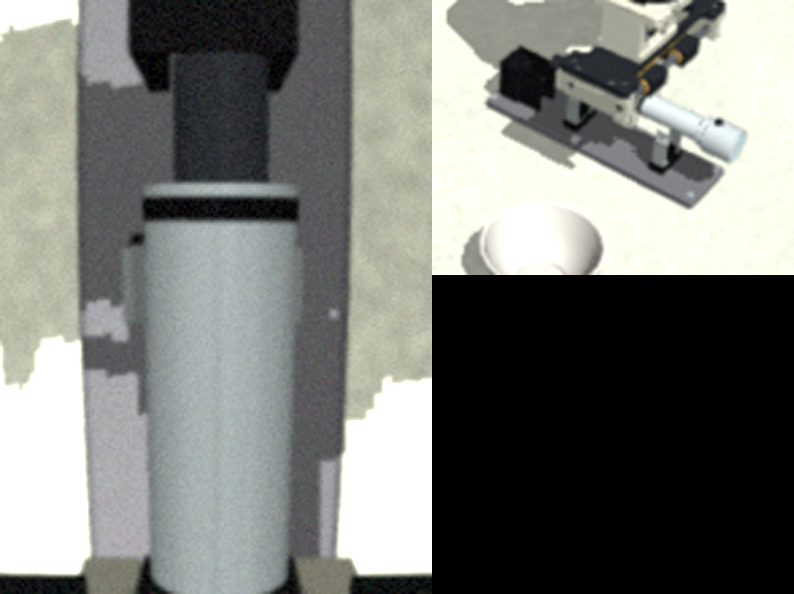

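The torch axis (column 221) sits about 1.5 mm right of the clip centre (212), and the barrel end is 8 mm past the clip, as planned. I'll correct sideways and go down to the flares.

```bash
python3 -m jog '[[-1,[0,-1.4,0],0],[-1,[0,-1.4,2],0],[-1,[0,-1.4,4],0],[-1,[0,-1.4,6],0],[-1,[0,-1.4,6],0],[-1,[0,-1.4,6],0]]'
python3 -m jog '[[-1,[0,0,1],0],[-1,[0,0,2],0],[-1,[0,0,3],0],[-1,[0,0,3],0]]'
python3 -m jog '[[-1,[0,0,1],0],[-1,[0,0,2],0],[-1,[0,0,2],0]]'
```

```text
t: 11.32
eef_pos: [0.5416, 0.2102, 0.0656]
ee_rot: [3.142, -0.0, -1.72]
force: [-0.1, -0.1, -1.0]
width: 0.0251
gripper_force: 45.0
t: 11.82
eef_pos: [0.5418, 0.2103, 0.0627]
ee_rot: [-3.141, 0.0, -1.72]
force: [-0.4, -0.1, 0.8]
width: 0.0252
gripper_force: 45.0
t: 12.2
eef_pos: [0.5422, 0.2105, 0.0613]
ee_rot: [-3.14, 0.001, -1.72]
force: [-0.8, -0.9, 5.8]
width: 0.0247
gripper_force: 45.0
```

```bash
python3 -m jog '[[-1,[0,0,1],0],[-1,[0,0,1],0]]'
python3 -m jog '[[-1,[0,0,1],0],[-1,[0,0,1],0]]'
python3 -m jog '[[-1,[0,0,1],0],[-1,[0,0,1],0]]'
```

```text
t: 12.45
eef_pos: [0.5424, 0.2107, 0.0606]
ee_rot: [-3.14, 0.001, -1.72]
force: [-0.6, 0.4, 8.0]
width: 0.025
gripper_force: 45.0
t: 12.7
eef_pos: [0.5425, 0.2108, 0.0597]
ee_rot: [-3.14, 0.001, -1.72]
force: [-1.3, 0.2, 8.2]
width: 0.025
gripper_force: 45.0
t: 12.95
eef_pos: [0.5425, 0.2108, 0.0587]
ee_rot: [-3.14, 0.001, -1.72]
force: [0.2, 1.4, 7.2]
width: 0.0249
gripper_force: 45.0
```

```bash
python3 -m jog '[[-1,[0,0,1],0],[-1,[0,0,2],0],[-1,[0,0,2],0]]'
python3 -m jog '[[-1,[0,0,1],0],[-1,[0,0,2],0],[-1,[0,0,2],0]]'
python3 -m jog '[[-1,[0,0,1],0],[-1,[0,0,2],0],[-1,[0,0,2],0]]'
python3 -m jog '[[-1,[0,0,1],0],[-1,[0,0,2],0],[-1,[0,0,2],0]]'
```

```text
t: 13.32
eef_pos: [0.5424, 0.2108, 0.0564]
ee_rot: [-3.14, 0.001, -1.72]
force: [-1.3, 0.2, 5.6]
width: 0.025
gripper_force: 45.0
t: 13.7
eef_pos: [0.5421, 0.2106, 0.0539]
ee_rot: [-3.141, 0.001, -1.72]
force: [-0.1, 0.7, 3.9]
width: 0.0248
gripper_force: 45.0
t: 14.08
eef_pos: [0.5415, 0.2101, 0.0511]
ee_rot: [3.141, -0.0, -1.72]
force: [1.5, 0.3, 0.1]
width: 0.0249
gripper_force: 45.0
t: 14.45
eef_pos: [0.5413, 0.21, 0.0491]
ee_rot: [3.141, -0.001, -1.721]
force: [0.9, 1.1, -2.8]
width: 0.0249
gripper_force: 45.0
```

```bash
python3 -m jog '[[-1,[0,0,1],0],[-1,[0,0,2],0],[-1,[0,0,3],0],[-1,[0,0,3],0]]'
python3 -m jog '[[-1,[0,0,1],0],[-1,[0,0,2],0],[-1,[0,0,2],0]]'
python3 -m jog '[[-1,[0,0,1],0],[-1,[0,0,1],0]]'
python3 -m jog '[[-1,[0,0,1],0],[-1,[0,0,1],0]]'
```

```text
t: 14.95
eef_pos: [0.5414, 0.2101, 0.0462]
ee_rot: [3.141, -0.0, -1.72]
force: [1.3, 0.4, -3.7]
width: 0.0248
gripper_force: 45.0
t: 15.32
eef_pos: [0.5415, 0.2102, 0.0444]
ee_rot: [3.141, -0.0, -1.72]
force: [1.1, 0.0, -4.2]
width: 0.0251
gripper_force: 45.0
t: 15.58
eef_pos: [0.5416, 0.2102, 0.0435]
ee_rot: [3.142, -0.0, -1.72]
force: [1.2, 0.1, -4.9]
width: 0.0249
gripper_force: 45.0
t: 15.82
eef_pos: [0.5417, 0.2102, 0.0427]
ee_rot: [-3.141, 0.0, -1.72]
force: [0.6, -0.4, -0.9]
width: 0.025
gripper_force: 45.0
```

```bash
python3 -m jog '[[-1,[0,0,1],0],[-1,[0,0,1],0]]'
python3 -m jog '[[-1,[0,0,1],0],[-1,[0,0,1],0]]'
```

```text
t: 16.08
eef_pos: [0.5418, 0.2103, 0.0426]
ee_rot: [-3.141, 0.0, -1.72]
force: [-3.0, -1.5, 7.0]
width: 0.025
gripper_force: 45.0
t: 16.32
eef_pos: [0.5418, 0.2103, 0.0424]
ee_rot: [-3.141, 0.0, -1.72]
force: [-7.0, -1.9, 15.9]
width: 0.0248
gripper_force: 45.0
```

The clips gave way at about 9 N, pulled the torch in, and it is now hard on the pads. I'll ease off the pressure and start the slide.

```bash
python3 -m jog '[[-1,[0,0,-1],0],[-1,[0,0,-2],0],[-1,[0,0,-2],0]]'
python3 -m jog '[[-1,[1,0,0],0],[-1,[2,0,0],0],[-1,[3,0,0],0],[-1,[3,0,0],0]]'
python3 -m jog '[[-1,[1,0,0],0],[-1,[2,0,0],0],[-1,[3,0,0],0],[-1,[3,0,0],0]]'
```

```text
t: 16.7
eef_pos: [0.5417, 0.2103, 0.0427]
ee_rot: [-3.141, 0.0, -1.72]
force: [-2.1, 0.8, 1.2]
width: 0.025
gripper_force: 45.0
t: 17.2
eef_pos: [0.5416, 0.2075, 0.0427]
ee_rot: [-3.141, 0.001, -1.72]
force: [0.7, 3.6, -0.7]
width: 0.0249
gripper_force: 45.0
t: 17.7
eef_pos: [0.5408, 0.2042, 0.0427]
ee_rot: [-3.141, 0.0, -1.72]
force: [1.0, 2.8, 0.7]
width: 0.0251
gripper_force: 45.0
```

```bash
python3 -m jog '[[-1,[1,0,0],0],[-1,[2,0,0],0],[-1,[3,0,0],0],[-1,[3,0,0],0]]'
for i in 1 ; do python3 -m jog '[[-1,[1,0,0],0],[-1,[1,0,0],0]]'; done
python3 -m jog '[[-1,[1,0,0],0],[-1,[1,0,0],0]]'
python3 -m jog '[[-1,[1,0,0],0],[-1,[1,0,0],0]]'
```

```text
t: 18.2
eef_pos: [0.5403, 0.2012, 0.0426]
ee_rot: [-3.142, 0.0, -1.72]
force: [1.3, 4.1, 0.7]
width: 0.025
gripper_force: 45.0
t: 18.45
eef_pos: [0.5402, 0.2004, 0.0426]
ee_rot: [-3.141, 0.0, -1.72]
force: [1.8, 4.8, 1.2]
width: 0.0247
gripper_force: 45.0
t: 18.7
eef_pos: [0.5401, 0.1993, 0.0426]
ee_rot: [-3.141, 0.0, -1.72]
force: [0.9, 4.4, 1.5]
width: 0.0252
gripper_force: 45.0
t: 18.95
eef_pos: [0.5399, 0.1984, 0.0427]
ee_rot: [-3.141, 0.0, -1.72]
force: [0.4, 4.3, 1.9]
width: 0.0248
gripper_force: 45.0
```

```bash
python3 -m jog '[[-1,[1,0,0],0],[-1,[1,0,0],0]]'
python3 -m jog '[[-1,[1,0,0],0],[-1,[1,0,0],0]]'
```

```text
t: 19.2
eef_pos: [0.5398, 0.1974, 0.0426]
ee_rot: [-3.141, 0.0, -1.72]
force: [1.1, 4.0, 2.1]
width: 0.025
gripper_force: 45.0
t: 19.45
eef_pos: [0.5396, 0.1965, 0.0426]
ee_rot: [-3.141, 0.0, -1.72]
force: [1.0, 5.7, 1.2]
width: 0.025
gripper_force: 45.0
```

```bash
python3 -m jog '[[-1,[1,0,0],0],[-1,[1,0,0],0]]'
```

```text
t: 19.7
eef_pos: [0.5395, 0.1957, 0.0426]
ee_rot: [-3.141, 0.0, -1.72]
force: [0.2, 5.3, 2.5]
width: 0.0249
gripper_force: 45.0
```

```bash
python3 -m jog '[[-1,[1,0,0],0],[-1,[1,0,0],0]]'
```

```text
t: 19.95
eef_pos: [0.5395, 0.1949, 0.0426]
ee_rot: [-3.141, 0.001, -1.72]
force: [0.2, 6.1, 1.6]
width: 0.0247
gripper_force: 45.0
```

```bash
python3 -m jog '[[-1,[1,0,0],0],[-1,[1,0,0],0]]'
```

```text
t: 20.2
eef_pos: [0.5395, 0.1947, 0.0427]
ee_rot: [-3.141, 0.002, -1.72]
force: [-0.5, 9.2, -0.4]
width: 0.0252
gripper_force: 45.0
```

```bash
python3 -m jog '[[-1,[1,0,0],0],[-1,[1,0,0],0]]'
```

```text
t: 20.45
eef_pos: [0.5396, 0.1945, 0.0427]
ee_rot: [-3.14, 0.003, -1.72]
force: [0.5, 13.4, -1.1]
width: 0.0245
gripper_force: 45.0
```

The force rose steeply from 4–6 N to 13 N while motion stopped, so the plug is on the hard stop with the pin fully in. I'll take off the load, let go and rise.

```bash
python3 -m jog '[[-1,[-1,0,0],0],[-1,[-1.5,0,0],0],[-1,[-1.5,0,0],0]]'
python3 -m jog '[[-0.3,[0,0,0],0],[-0.3,[0,0,0],0],[0.2,[0,0,0],0],[0.6,[0,0,0],0],[0.6,[0,0,0],0],[0.6,[0,0,0],0],[0.6,[0,0,0],0],[0.6,[0,0,-15],0],[0.6,[0,0,-40],0],[0.6,[0,0,-80],0],[0.6,[0,0,-120],0],[0.6,[0,0,-160],0],[0.6,[0,0,-160],0],[0.6,[0,0,-160],0]]'
python3 - <<'E'
from h import *; import cv2
f=optics.grab_frame("wrist"); np.savez("w5.npz",m=f["mtx"],T=f["cam_to_world"])
s=optics.grab_frame("scene")["color"][150:260,255:400,::-1]
g=lambda i,k:cv2.convertScaleAbs(cv2.resize(i,None,fx=k,fy=k,interpolation=cv2.INTER_CUBIC),alpha=1.7)
a,b=g(f["color"][20:270,156:356,::-1],2.2),g(s,2.4)
b=cv2.copyMakeBorder(b,0,a.shape[0]-b.shape[0],0,0,0); cv2.imwrite("pics/c5.png",np.hstack([a,b]))
E
```

```text
t: 20.82
eef_pos: [0.5396, 0.1946, 0.0427]
ee_rot: [-3.141, 0.001, -1.72]
force: [1.1, 7.2, 0.3]
width: 0.0248
gripper_force: 45.0
t: 22.58
eef_pos: [0.5388, 0.1938, 0.203]
ee_rot: [-3.141, 0.001, -1.72]
force: [-0.0, -0.2, -0.3]
width: 0.0702
gripper_force: 0.0
```

View pics/c5.png

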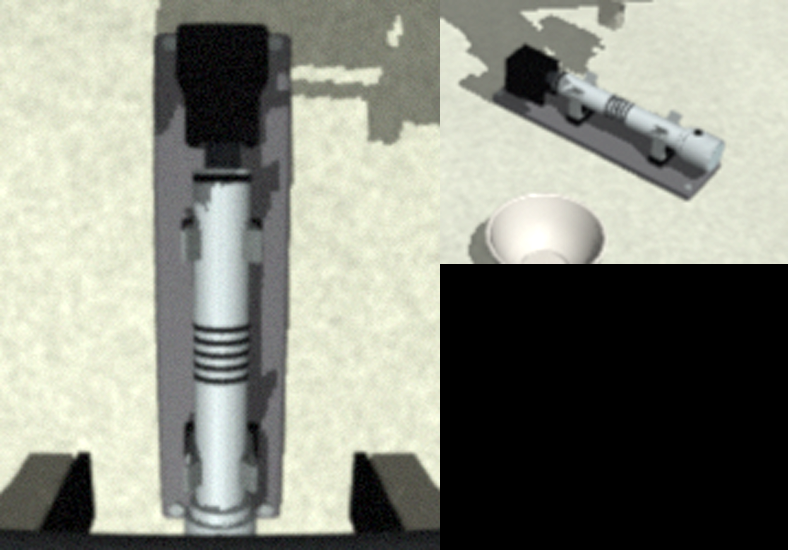

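The torch lies in both clips with its plug under the hood, nothing else has moved, and the gripper is clear above it.

```bash
python3 -c "
from station import order
print(order.job_done())"
```

```text
the job is handed in; nothing more can be done
None
```

The torch is clipped into its cradle and slid home until the force rose steeply from about 5 N to 13 N. By feel that is the plug on its stop with the pin fully in, though the pin under the hood could not be seen. The gripper has let go and is clear, and the job was handed in at about 23 s; I kept clear of the mug, bowl and jar.

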